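# Brace a jar behind the keeper bar, unscrew its tight lid and hold the lid just above

### The job

The square white jar stands in the wooden jar holder. Swing the holder's steel keeper bar fully shut across the front of the jar until it snaps past its catch, then unscrew the jar's tight steel lid (counter-clockwise) until it comes free, and finish while still holding the lid level over the jar mouth, about 1 to 4 cm above it. Leave the jar standing in the holder with the bar shut, and leave the things around it alone.

Things in the scene. Friction and masses are not known exactly. Their poses are not given: they have to be found in the camera images.
- holder: wooden jar holder fixed to the worktop: board 108 x 126 x 16 mm with a three-sided seat, open at its front, wall tops 59 mm above the worktop. Origin on the worktop under the seat's centre; x axis from the open front to the back wall, y to the left seen from the front, z up. The seat floor is 16 mm above the origin. The front faces roughly to the robot's right.
- keeper (a joint): angle of the steel keeper bar, which swings level: 0 = fully shut on its stop, the bar lying along the holder's +y across the jar's front; grows as it opens, counter-clockwise from above (at q the bar points along (-sin q, cos q) in holder x, y). Starts at 0.7 to 1.2, stays where left; near 0.1 it rides over a spring ball (4 to 11 N at the pin), then snaps in and is kept shut.
- keeper_hinge (a point): on the vertical hinge axis of the keeper bar, in holder axes x = -38, y = -52 mm, at the middle of the bar's height (46 mm above the worktop). The bar is 9 mm thick, 12 mm high (40 to 52 mm above the worktop). Shutting it also pushes the jar home if it stands up to 3 mm forward.
- keeper_pin (a point): on the axis of the upright round steel pin near the free end of the keeper bar, by which the bar is moved: 14 mm diameter, free above the bar from 56 to 95 mm above the worktop, 122 mm from the hinge axis; the point is 74 mm above the worktop
- jar: loose square white stoneware jar, 62 x 62 mm, 84 mm high to the shoulder, round neck 42 mm across with its rim 99 mm above the underside; 0.5 kg. Stands in the seat with 1 mm play each side, its x axis along the holder's; walls and shut keeper stop it from turning. Origin at the centre of its underside, z up.
- jar_mark (a point): small raised mark on the jar's shoulder, at the jar's -x side (the open front). The lid's lugs are free when lid mark and jar mark lie in the same direction from the jar's axis, within 20 degrees: only then can the lid be lifted straight off. About 21 degrees past this the lid meets a stop.
- lid: round steel screw lid with ribbed side, 56 mm diameter, 22 mm high, 0.07 kg. Origin at the centre of its lower edge, z up; screwed on it is about 87 mm above the jar's underside, 3 mm above the shoulder. It starts turned 50 to 80 degrees clockwise (from above) of the jar; unscrewing takes about 0.1 to 0.4 N m, and it rises about 2 mm, pushed by a spring liner inside (about 18 N).
- lid_mark (a point): outer end of the raised bar mark (2 mm high, 5 mm wide) on the lid's top, which runs from near the centre to the edge along the lid's -x axis; 25 mm from the axis, 24 mm above the lid's lower edge
- garlic: bystander: garlic bulb about 60 mm, origin at the centre of its underside
- nectarine: bystander: nectarine about 67 mm, origin at the centre of its underside
- tumbler: bystander: clear drinking glass, 81 mm diameter, 91 mm high, origin at the centre of its underside
Things that resemble listed ones, but are neither listed nor needed, are in the scene too. Of the things shaped like the lid, the steel one is meant. What is shaped like the holder but pink is not meant.

How it is judged:
By the outcome, as a careful person would: the job done as asked, in the order asked, and still so for the second after the job is handed in, while the arm keeps its last pose, push and grip.
It also fails if it takes over 56 s, if anything falls off the work surface, if the arm or the gripper's body presses on something with over 40 N, if the wrist force passes 120 N, or if a joint passes its speed limit or range.

### The arm

A 6-joint arm with a two-finger parallel gripper is mounted at the origin on a cart in front of the work surface, level with it; the furniture and walls round the work are solid. World frame = base frame: x ahead of the robot, y to its left, z up, the work surface at z = 0. Lengths are in mm, angles in rad, forces in N, time in s.
With the tool pointing down it reaches from about 300 to 775 mm from the base axis. Payload 14.6 kg.
Tool frame: the origin (TCP) lies between the finger pads; the fingertips stand 8 mm ahead of it and the grasp point (between the pads) lies 11 mm behind it; z points along the fingers, y is the direction in which the jaws open and shut (so a half turn about z gives the same grasp; the last joint's range is limited). The gripper opens to 94 mm and grips with 3 to 60 N. Pads are 16 mm wide; open, the fingers measure 119 mm over their backs; the gripper's body (75 mm by 177 mm) begins 78 mm behind the grasp point.
Start: joints at [1.079, 0.3, 1.521, -0, 1.321, -0.067], TCP at [226.672, 501.108, 213.446] pointing down, gripper open.
Joint ranges: [-3.03, 3.03], [-0.79, 2.21], [0.23, 2.52], [-1.04, 4.18], [0, 3.07], [-2.55, 2.55]. Speed limits (rad/s): [2.22, 2.22, 2.57, 3.14, 3.14, 3.14].

### API

Orientations are given as [roll, pitch, yaw] about the fixed x, y, z axes, in that order (R = Rz(yaw) Ry(pitch) Rx(roll)).
In Python, from cell import manip gives the robot as it stands. The module is installed in compiled form; this text tells all that it offers.
- The arm moves only by the tool send_rows, never from a script. Its argument "series" is a list that holds one entry, the list of rows, each a list of 5 numbers: the opening, from 0 (shut) to 1 (fully open), then the shift along the tool's x, y, z in mm, then the turn about the tool's z in degrees. In form: [[[gripper, dx, dy, dz, roll], ...]]. A call has 1 to 10 rows; each row is the pose to reach, as a shift and turn from the pose commanded when the call began, along the tool's axes at that moment; what a row does not reach only later rows make up. A row lasts 1/10 s, in which the tool goes at most 50 mm and 8.59 degrees, less where a joint would pass 70% of its speed; a pose out of reach is approached as far as the arm can. A call with a gripper value outside its range is refused whole. The fingers move at their own pace and stop on an object; "newtons" is the grip in N (left out, the last holds). Time passes only in rows, so rows that repeat a pose let the fingers close. It gives the time, the measured TCP pose, the force and the opening at its end, in the units of the state.
- manip.read_state(): the state, without advancing time (a new reading comes with each control period).
- manip.camera(name): name is "scene" or "top" or "wrist"; returns a dict with "img" (480x640x3 uint8, red, green, blue), "vfov" (degrees; the focal length in pixels is half the picture's height over the tangent of half this angle, whatever the lens; pixels are square), "cx", "cy" (the principal point, pixels), "pose" (4x4, takes a point from camera to world coordinates); the wrist camera has in their place "T_tool_cam" (4x4, takes a point from camera to tool coordinates, whose origin is the TCP and whose axes are the flange's). Camera axes: x right, y down, z forward; pixel columns grow to the right and rows downward; lengths in mm; the calibration is good to about 2 mm. The wrist camera is an equidistant fisheye: a pixel r from the principal point sees the ray r / f radians off the axis. A picture is of the moment at which its call begins: read the wrist's pose just before it. There is no depth.
- manip.sign_off(): hands the job in, once; it reports no verdict.
Trained networks look in a picture, given as the dict that the camera call returned (one of the last four; its "shot" number tells which), for a name from the list of things; names that differ only in an ending like _2 or _b are one class to them, and where a whole thing is asked for, a point or a joint stands for the part that bears it (a point fixed in the world has none). Each returns a list of dicts, best first, with "conf" (0 to 1); they miss things now and then, are a little off and sometimes report something else, mostly with a low value. They report only what shows in the picture. A call takes as long as a camera call. They do not tell look-alikes from the thing itself.
- manip.find_in(target, picture): "rect" ([left, top, width, height] in pixels, round what is visible of it).
- manip.silhouettes(target, picture): "pixels" (480x640 bool, what is visible of it) and "rect" ([left, top, width, height] in pixels, round what is visible of it).
The state is a dict: "clock": time; "joints": joint angles; "qd": joint speeds; "effort": joint torques, N m; "eef_pos": TCP position; "eef_rot": TCP orientation; "wrist_force": force on the tool from outside, world axes, zero at the start; "moment": the same for the moment, N m; "finger_gap": finger opening in mm.
Only numpy, scipy, OpenCV 4.12 (cv2) and the standard library are available. Lean on these libraries where they do the work, as an engineer would, in place of code of your own. Each camera call takes 0.05 s, during which the arm holds its last target. There are 200 camera calls.

## Working session

There is one attempt and no reset: what is moved stays moved. The work goes in short steps, Python scripts to look and compute and a tool call to move; the robot and the scene stay as the last step left them, time stands still between calls to the robot, and variables do not carry over. Pictures are saved under pics/ and viewed, about 8 in all and at most 12, crops included, and the job is handed in when it is done.

Besides the shell and the picture viewer there is one more tool, called after "Request:" as name([rows], argument=value, ...), one row to a line, values as JSON. send_rows: Moves the arm, as the interface text tells. Its arguments: {"type":"object","properties":{"series":{"type":"array"},"newtons":{"type":"number"}},"required":["series"]}

```bash
mkdir -p pics; cat > h.py <<'E'
import numpy as np, cv2
from cell import manip
from scipy.spatial.transform import Rotation as R
def shot(n,fn=None):
    c=manip.camera(n)
    if fn: cv2.imwrite('pics/'+fn,cv2.cvtColor(c['img'],cv2.COLOR_RGB2BGR))
    return c
def ray(c,u,v):
    f=240/np.tan(np.radians(c['vfov'])/2)
    d=np.array([(u-c['cx'])/f,(v-c['cy'])/f,1.]); P=c['pose']
    return P[:3,3],P[:3,:3]@d
def atz(c,u,v,z):
    o,d=ray(c,u,v); return o+d*(z-o[2])/d[2]
def proj(c,p):
    f=240/np.tan(np.radians(c['vfov'])/2); P=c['pose']
    q=P[:3,:3].T@(np.asarray(p,float)-P[:3,3]); return [c['cx']+f*q[0]/q[2],c['cy']+f*q[1]/q[2]]
E
python3 - <<'E'
from h import *
s=manip.read_state();print(s['clock'],s['eef_pos'],s['eef_rot'],s['finger_gap'])
ims=[]
for n in('top','scene'):
    c=shot(n,n+'1.png'); print(n,c['vfov'],c['cx'],c['cy'],np.round(c['pose'],3).tolist())
    for t in('holder','keeper','keeper_pin','jar','jar_mark','lid','lid_mark','garlic','nectarine','tumbler'):
        print(t,[(np.round(d['rect']).astype(int).tolist(),round(d['conf'],2)) for d in manip.find_in(t,c)][:4])
E
```

```text
0.0 [226.5419673  500.90161375 212.86673566] [-3.14039498e+00 -9.49708693e-05  2.71682409e+00] 94.16572181335484
top 55.4931640689473 318.3790710627572 242.41560902112212 [[0.006, -0.985, 0.17, 336.337], [-1.0, -0.003, 0.017, 2.689], [-0.016, -0.17, -0.985, 1228.446], [0.0, 0.0, 0.0, 1.0]]
holder [([361, 247, 42, 57], 0.83), ([258, 232, 67, 56], 0.64)]
keeper [([391, 248, 11, 53], 0.75), ([295, 244, 28, 41], 0.45)]
keeper_pin [([292, 238, 35, 45], 0.75), ([388, 252, 14, 52], 0.53)]
jar [([259, 241, 31, 32], 0.78)]
jar_mark [([256, 244, 35, 28], 0.49), ([283, 182, 22, 22], 0.47), ([144, 257, 39, 30], 0.15)]
lid [([218, 251, 24, 21], 0.7), ([262, 243, 24, 20], 0.64)]
lid_mark [([222, 250, 18, 22], 0.75), ([262, 242, 21, 22], 0.67)]
garlic [([284, 182, 19, 22], 0.86)]
nectarine [([449, 289, 23, 26], 0.89)]
tumbler [([144, 255, 37, 33], 0.78)]
scene 56.10317387937554 329.86936346157694 244.75073204266707 [[0.774, -0.366, 0.518, -55.766], [-0.634, -0.428, 0.645, -737.622], [-0.014, -0.827, -0.562, 736.335], [0.0, 0.0, 0.0, 1.0]]
holder [([261, 234, 57, 40], 0.76), ([309, 280, 69, 53], 0.64)]
keeper [([323, 298, 51, 25], 0.7), ([291, 241, 20, 36], 0.52)]
keeper_pin [([325, 298, 50, 25], 0.62), ([291, 238, 19, 38], 0.56)]
jar [([273, 226, 28, 34], 0.8), ([338, 225, 19, 16], 0.7)]
jar_mark [([271, 225, 31, 34], 0.7)]
lid [([276, 214, 22, 16], 0.63), ([254, 224, 16, 21], 0.57)]
lid_mark [([275, 216, 20, 15], 0.66), ([252, 227, 18, 12], 0.61)]
garlic [([289, 244, 21, 31], 0.68)]
nectarine [([364, 354, 35, 34], 0.87), ([276, 214, 19, 19], 0.67)]
tumbler [([206, 188, 33, 40], 0.6)]
```

```bash
ls pics
```

```text
scene1.png
top1.png
```

View pics/top1.png

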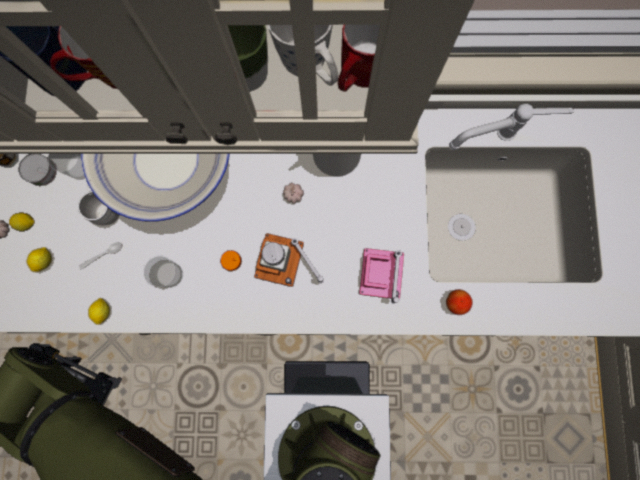

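View pics/scene1.png

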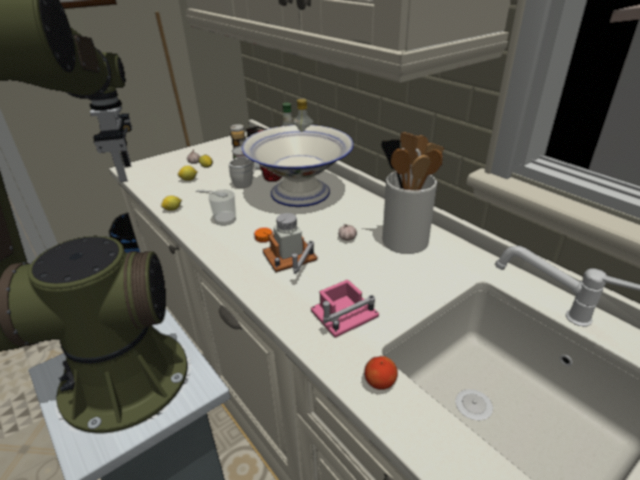

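The target is the wooden holder at top (278,258), not the pink one at (381,274). The target lid is the steel one at (273,253), not the orange one at (230,260). I'll check this choice in a close crop and get a rough position.

```bash
python3 - <<'E'
from h import *
c=shot('top');d=shot('scene')
a=cv2.resize(c['img'][225:305,240:340],None,fx=6,fy=6,interpolation=cv2.INTER_CUBIC)
b=cv2.resize(d['img'][205:285,250:320],None,fx=6,fy=6,interpolation=cv2.INTER_CUBIC)
im=np.hstack([a,b])[:,:,::-1]
im=cv2.resize(im,None,fx=.78,fy=.78);cv2.imwrite('pics/crop1.png',im)
print(atz(c,273,253,110),atz(d,287,220,110),atz(c,300,240,74),atz(c,320,280,74))
s=manip.read_state();w=manip.camera('wrist');print(w['vfov'],w['cx'],w['cy'],np.round(w['T_tool_cam'],3).tolist())
E
```

```text
[502.42534181 134.13311506 110.        ] [508.02135357 147.13300433 110.        ] [541.84070272  69.58038383  74.        ] [439.14504345  17.54722446  74.        ]
65.70646984690485 316.6523088920333 241.29170394506536 [[0.001, -0.968, -0.249, 71.252], [1.0, 0.0, 0.0, 0.17], [-0.0, -0.249, 0.968, -172.235], [0.0, 0.0, 0.0, 1.0]]
```

View pics/crop1.png

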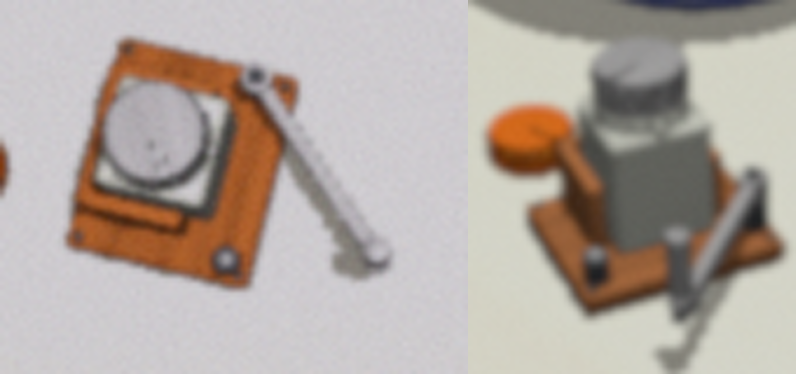

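The crop confirms it: wooden holder with a steel lid, hinge post at crop (255,75), pin end at (376,252). The bar is open about 45–50°. Next I'll bring the wrist camera over it.

Request:
send_rows([
  [[1,-30,-17,0,0],[1,-75,-43,0,0],[1,-120,-69,0,0],[1,-165,-94,0,0],[1,-210,-120,0,0],[1,-255,-146,0,0],[1,-300,-172,0,0],[1,-345,-197,0,0],[1,-390,-223,0,0],[1,-430,-246,0,0]],
])

```text
clock: 2.25
eef_pos: [511.6, 106.7, 213.7]
eef_rot: [3.141, 0.0, 2.717]
wrist_force: [0.4, -0.2, 0.0]
finger_gap: 94.0
```

Request:
send_rows([
  [[1,-20,-11,0,0],[1,-26,-15,0,0],[1,-26,-15,0,0],[1,-26,-15,0,0]],
])

```text
clock: 2.65
eef_pos: [527.6, 85.2, 213.5]
eef_rot: [3.142, -0.0, 2.718]
wrist_force: [-0.0, 0.2, -0.2]
finger_gap: 94.2
```

```bash
cat >> h.py <<'E'
def wcam(fn=None):
    s=manip.read_state(); c=shot('wrist',fn)
    T=np.eye(4);T[:3,:3]=R.from_euler('xyz',s['eef_rot']).as_matrix();T[:3,3]=s['eef_pos']
    c['pose_w']=T@c['T_tool_cam']; c['f']=240/np.tan(np.radians(c['vfov'])/2); return s,c
def wproj(c,p):
    P=c['pose_w'];q=(np.atleast_2d(p)-P[:3,3])@P[:3,:3]; r=np.hypot(q[:,0],q[:,1]);th=np.arctan2(r,q[:,2])
    return np.c_[c['cx']+c['f']*th*q[:,0]/r,c['cy']+c['f']*th*q[:,1]/r]
def watz(c,u,v,z):
    a,b=u-c['cx'],v-c['cy'];r=np.hypot(a,b);th=r/c['f'];d=np.array([np.sin(th)*a/r,np.sin(th)*b/r,np.cos(th)])
    P=c['pose_w'];d=P[:3,:3]@d;o=P[:3,3];return o+d*(z-o[2])/d[2]
E
python3 - <<'E'
from h import *
s,c=wcam('w1.png');print(s['clock'],s['eef_pos'],s['eef_rot'],s['joints'])
for t in('holder','keeper','keeper_pin','jar','jar_mark','lid','lid_mark'):
    print(t,[(np.round(d['rect']).astype(int).tolist(),round(d['conf'],2)) for d in manip.find_in(t,c)][:3])
E
```

```text
2.65 [527.63630189  85.21063747 213.47029874] [ 3.14153966e+00 -2.21489930e-04  2.71766891e+00] [ 9.15037871e-02  2.65404469e-01  1.56509108e+00  1.60659210e-04
  1.31126371e+00 -1.05541003e+00]
holder [([193, 109, 215, 147], 0.91), ([25, 187, 147, 128], 0.64), ([530, 4, 95, 80], 0.52)]
keeper [([22, 205, 84, 106], 0.8), ([192, 167, 143, 88], 0.58)]
keeper_pin [([25, 202, 82, 112], 0.96), ([190, 166, 145, 86], 0.62)]
jar [([317, 142, 87, 85], 0.68)]
jar_mark [([314, 135, 89, 92], 0.67), ([529, 2, 98, 81], 0.62)]
lid [([325, 146, 81, 78], 0.96), ([431, 101, 54, 50], 0.55)]
lid_mark [([325, 150, 78, 77], 0.96), ([430, 98, 53, 55], 0.75)]
```

View pics/w1.png

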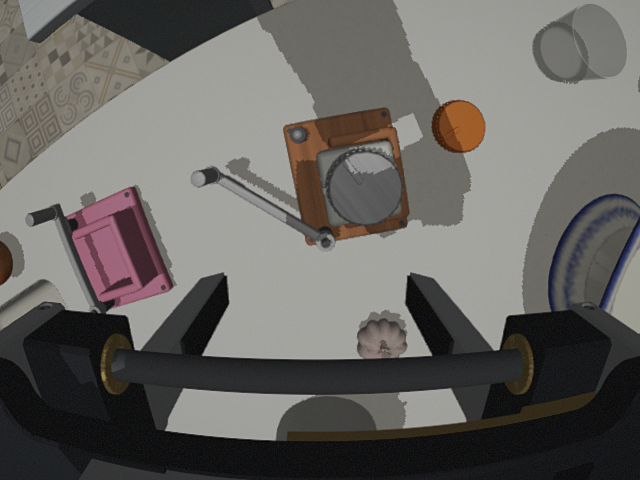

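The view shows the wooden holder with board corners at about (284,125), (388,108), (409,228) and (307,246). The hinge is at (326,240), the pin top at (197,178) and the lid top at about (364,187). Its mark bar points to the upper left, around (355,170).

```bash
python3 - <<'E'
from h import *
from scipy.optimize import least_squares
s,c=wcam()
C=[(284,125),(388,108),(409,228)]
for p in C: print(watz(c,*p,16).round(1))
print('hinge',watz(c,326,240,56).round(1),'pin',watz(c,197,178,95).round(1),'lid',watz(c,364,187,125).round(1))
# holder model: corners unknown x extents; front-left(+y) etc; board 108x126
def pts(p):
    x,y,a,q,ox=p;H=lambda hx,hy,z:[x+hx*np.cos(a)-hy*np.sin(a),y+hx*np.sin(a)+hy*np.cos(a),z]
    return np.array([H(ox-54,63,16),H(ox+54,63,16),H(ox+54,-63,16),H(-38,-52,56),H(-38-122*np.sin(q),-52+122*np.cos(q),95),H(0,0,125)])
obs=np.array(C+[(326,240),(199,178),(364,187)])
f=lambda p:(wproj(c,pts(p))-obs).ravel()
r=least_squares(f,[480,120,1.34,.8,-8]);print(r.x.round(3),f(r.x).reshape(-1,2).round(1).tolist())
p=r.x;print('pin',pts(p)[4],'shut pin',pts([*p[:3],0,p[4]])[4],'hinge',pts(p)[3])
a=cv2.resize(c['img'][80:270,180:430],None,fx=3,fy=3,interpolation=cv2.INTER_CUBIC)
for u,v in wproj(c,pts(p)): cv2.circle(a,(int((u-180)*3),int((v-80)*3)),3,(255,0,0),-1)
cv2.imwrite('pics/w1c.png',a[:,:,::-1])
E
```

```text
[429.2  94.2  16. ]
[454.7 195.5  16. ]
[576.5 168.3  16. ]
hinge [543.   87.5  56. ] pin [443.5  16.8  95. ] lid [502.1 133.3 125. ]
[503.064 134.539   1.337   0.823  -4.044] [[-1.8, -0.1], [1.4, -2.1], [-0.0, -0.6], [-1.1, 2.6], [-1.1, -0.6], [2.2, 0.6]]
pin [443.41031294  17.73691316  95.        ] shut pin [426.16392877 113.79185723  95.        ] hinge [544.84405634  85.52478596  56.        ]
```

View pics/w1c.png

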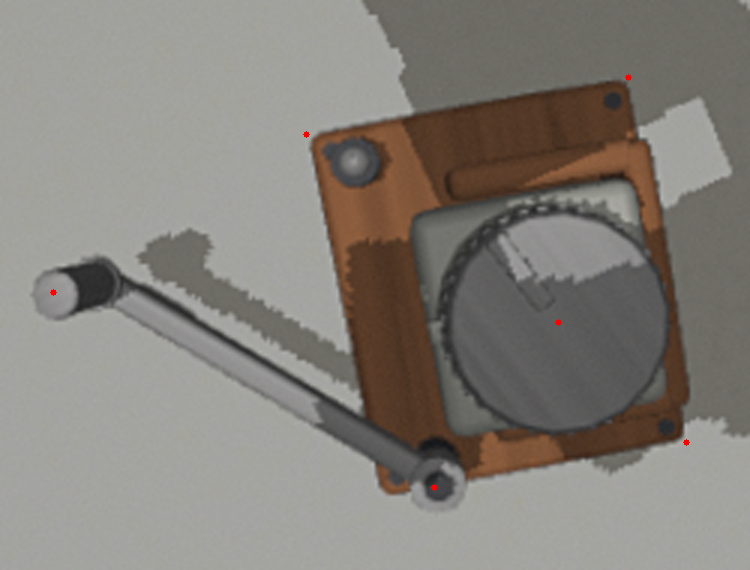

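Pin is at about (443,18) and q≈0.82. The holder yaw is about 76.6°, and the lid must turn about 66° CCW. I'll go above the pin with the jaws along the tangent, then lower.

Request:
send_rows([
  [[0.6,8,-15,0,-8],[0.6,17,-33,0,-16],[0.6,26,-51,10,-24.5],[0.6,35,-69,20,-33],[0.6,43,-85,30,-41.5],[0.6,49,-96,40,-50],[0.6,49,-96,50,-58],[0.6,49,-96,80,-58],[0.6,49,-96,81,-58],[0.6,49,-96,81,-58]],
])

```text
clock: 4.1
eef_pos: [444.0, 17.0, 132.8]
eef_rot: [3.141, -0.001, -2.555]
wrist_force: [-0.6, -1.1, 1.2]
finger_gap: 56.6
```

```bash
python3 - <<'E'
from h import *
s,c=wcam('w2.png');print(s['clock'],s['eef_pos'],s['eef_rot'],s['joints'],s['finger_gap'])
for z in(56,95): print(wproj(c,[443.4,17.7,z]))
E
```

```text
4.1 [443.98672728  16.98169809 132.82156011] [ 3.14118063e+00 -6.09686828e-04 -2.55466823e+00] [-4.42224561e-02  1.56544241e-01  1.89910594e+00 -3.06274154e-05
  1.08667783e+00 -2.20192881e+00] 56.56249147084329
[[318.91190743 251.53199153]]
[[319.37797249 269.55393122]]
```

View pics/w2.png

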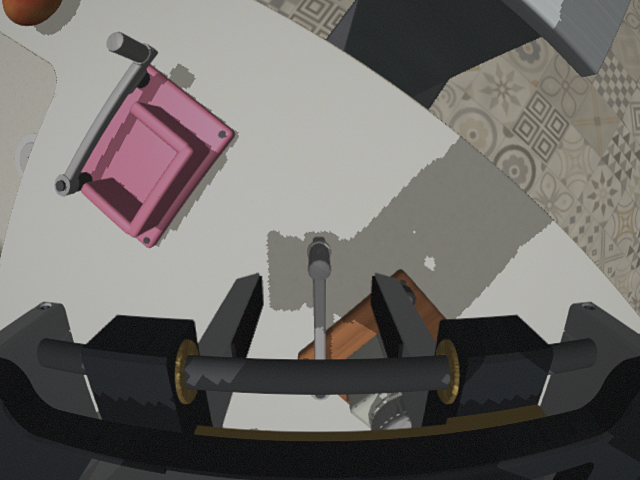

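The pin, at pixel (319,265), sits between the jaws as predicted. Lowering and closing on it.

Request:
send_rows([
  [[0.6,0,0,25,0],[0.6,0,0,50,0],[0.6,0,0,61,0],[0.1,0,0,61,0],[0.1,0,0,61,0],[0.1,0,0,61,0],[0.1,0,0,61,0],[0.1,0,0,61,0]],
], newtons=12)

```text
clock: 4.95
eef_pos: [444.3, 16.9, 72.0]
eef_rot: [-3.141, 0.001, -2.554]
wrist_force: [-0.3, -0.6, -0.1]
finger_gap: 19.9
```

```bash
python3 - <<'E'
from h import *
s=manip.read_state();p=s['eef_pos'];print(s['clock'],p,s['eef_rot'],s['wrist_force'],s['finger_gap'])
h=np.array([543.9,86.5]); Rm=R.from_euler('xyz',s['eef_rot']).as_matrix()
d=p[:2]-h;r=np.hypot(*d);a0=np.arctan2(d[1],d[0]);print(r,np.degrees(a0)%360)
a1=np.radians(90)+1.337; tot=(a0-a1)%(2*np.pi);print('q',tot)
for n in range(1,13):
    a=a0-n*np.radians(4); q=h+122*np.array([np.cos(a),np.sin(a)])
    q0=h+122*d/r
    v=Rm.T@np.array([*(q-q0),0]);print(n,v.round(1),4*n)
E
```

```text
4.95 [444.25075115  16.9392149   71.97595154] [-3.14106814e+00  7.05997013e-04 -2.55416729e+00] [-0.25681736 -0.60519343 -0.07498741] 19.911360357795154
121.52644000496944 214.9172094465143
q 0.8432165972450383
1 [-0.1  8.5 -0. ] 4
2 [-0.8 17.  -0. ] 8
3 [-2.1 25.4 -0. ] 12
4 [-4.  33.7 -0. ] 16
5 [-6.4 41.9 -0. ] 20
6 [-9.5 49.8 -0. ] 24
7 [-13.   57.6  -0. ] 28
8 [-17.1  65.   -0. ] 32
9 [-21.7  72.2  -0. ] 36
10 [-26.8  79.   -0. ] 40
11 [-32.4  85.5  -0. ] 44
12 [-38.4  91.5  -0. ] 48
```

Request:
send_rows([
  [[0.05,0,0,0,0],[0.05,0,0,0,0],[0.05,0,0,0,0],[0.05,-0.1,8.5,0,4],[0.05,-0.8,17,0,8],[0.05,-2.1,25.4,0,12],[0.05,-4,33.7,0,16],[0.05,-6.4,41.9,0,20],[0.05,-9.5,49.8,0,24],[0.05,-13,57.6,0,28]],
], newtons=25)

```text
clock: 5.95
eef_pos: [423.0, 72.4, 71.7]
eef_rot: [-3.141, 0.001, -3.046]
wrist_force: [2.2, -0.6, 2.7]
finger_gap: 13.5
```

```bash
python3 - <<'E'
from h import *
s=manip.read_state();p=s['eef_pos'];print(s['clock'],p,s['eef_rot'],s['wrist_force'],s['moment'],s['finger_gap'])
E
```

```text
5.95 [422.97228236  72.3952393   71.69324341] [-3.14148734e+00  5.36265164e-04 -3.04567755e+00] [ 2.24324676 -0.62396123  2.68062856] [-0.05178923 -0.24446465 -0.04955929] 13.456971511680452
```

Request:
send_rows([
  [[0.05,-0.3,8.5,0,4],[0.05,-1.2,17,0,8],[0.05,-2,22,0,10.5],[0.05,-2.7,25.4,0,12],[0.05,-3.4,28.5,0,13.5],[0.05,-4.2,31.6,0,15],[0.05,-5.2,34.7,0,16.5],[0.05,-6,37.7,0,18]],
], newtons=30)

```text
clock: 6.75
eef_pos: [424.7, 110.6, 71.8]
eef_rot: [3.141, -0.001, 2.925]
wrist_force: [-6.3, 3.9, 10.5]
finger_gap: 13.3
```

```bash
python3 - <<'E'
from h import *
s=manip.read_state();p=s['eef_pos'];print(s['clock'],p,s['eef_rot'],s['wrist_force'],s['moment'],s['finger_gap'])
d=p[:2]-np.array([543.9,86.5]);print(np.hypot(*d),(np.degrees(np.arctan2(d[1],d[0]))%360)-166.6)
E
```

```text
6.75 [424.66907961 110.56573984  71.76315671] [ 3.14143642e+00 -1.24725045e-03  2.92492727e+00] [-6.26929973  3.90685194 10.53316855] [ 0.7084796   1.21225212 -0.04218111] 13.267415397708048
121.63540690033416 1.9886551356667326
```

Request:
send_rows([
  [[0.05,0,1,0,0.5],[0.05,-0.1,2,0,1],[0.05,-0.1,3,0,1],[0.05,-0.1,3,0,1]],
])

```text
clock: 7.15
eef_pos: [425.3, 113.6, 71.7]
eef_rot: [3.141, -0.001, 2.909]
wrist_force: [-8.2, 3.3, 11.1]
finger_gap: 13.5
```

Request:
send_rows([
  [[0.05,0,1,0,0],[0.05,0,2,0,0],[0.05,0,2,0,0]],
])

```text
clock: 7.45
eef_pos: [425.6, 114.8, 71.6]
eef_rot: [-3.14, -0.002, 2.909]
wrist_force: [-8.7, -3.1, 10.7]
finger_gap: 12.9
```

Request:
send_rows([
  [[0.05,0,1,0,0],[0.05,0,2,0,0],[0.05,0,2,0,0]],
])

```text
clock: 7.75
eef_pos: [425.6, 115.3, 71.5]
eef_rot: [-3.137, -0.002, 2.909]
wrist_force: [-11.2, -18.4, 14.9]
finger_gap: 13.1
```

Request:
send_rows([
  [[0.05,0,1,0,0],[0.05,0,2,0,0],[0.05,0,2,0,0]],
])

```text
clock: 8.05
eef_pos: [425.6, 115.8, 71.3]
eef_rot: [-3.134, -0.003, 2.909]
wrist_force: [-13.5, -34.3, 18.5]
finger_gap: 13.5
```

The push is stiff at y≈115.5, against a predicted shut position of 114, so the bar is on its stop. I'll ease off, release, rise and look.

Request:
send_rows([
  [[0.05,0,-3,0,0],[0.05,0,-4,0,0],[0.4,0,-4,0,0],[0.4,0,-4,0,0],[0.4,0,-4,0,0],[0.4,0,-4,0,0]],
])

```text
clock: 8.65
eef_pos: [426.4, 115.1, 71.4]
eef_rot: [-3.142, 0.0, 2.909]
wrist_force: [-0.5, 0.2, 0.2]
finger_gap: 37.3
```

Request:
send_rows([
  [[0.4,0,0,-20,0],[0.4,0,0,-60,0],[0.7,0,0,-100,0],[1,-20,3,-115,4],[1,-55,8,-115,12],[1,-95,12,-115,16.7],[1,-120,16,-115,16.7],[1,-127,17,-115,16.7],[1,-127,17,-115,16.7],[1,-127,17,-115,16.7]],
])

```text
clock: 9.65
eef_pos: [552.9, 102.5, 186.4]
eef_rot: [-3.141, -0.0, 2.618]
wrist_force: [0.4, 0.1, 0.1]
finger_gap: 93.7
```

```bash
python3 - <<'E'
from h import *
s,c=wcam('w3.png');print(s['clock'],s['eef_pos'],s['eef_rot'],s['joints'],s['wrist_force'],s['finger_gap'])
a,b=500,133
print(wproj(c,[[426.2,113.8,95],[544.8,85.5,56]]),wproj(c,[502,133,125]))
for t in('lid','lid_mark'):
    for d in manip.silhouettes(t,c)[:2]:
        m=d['pixels'].astype(np.uint8);cs=max(cv2.findContours(m,0,1)[0],key=cv2.contourArea)
        print(t,d['conf'],d['rect'],cv2.fitEllipse(cs))
im=cv2.resize(c['img'][60:300,180:480],None,fx=2.5,fy=2.5,interpolation=cv2.INTER_CUBIC);cv2.imwrite('pics/w3c.png',im[:,:,::-1])
E
```

```text
9.65 [552.93018776 102.50882464 186.36277408] [-3.14132501e+00 -4.62659194e-04  2.61780279e+00] [ 1.18151611e-01  3.50335024e-01  1.51881743e+00  6.55362291e-05
  1.27297102e+00 -9.28874159e-01] [0.3667341  0.0955372  0.11455912] 93.74163271970157
[[240.58705544  88.16974171]
 [293.8638131  235.40216216]] [[317.67001912 166.65595686]]
lid 0.63 [276.0, 121.6, 92.4, 87.4] ((320.6576843261719, 166.18341064453125), (84.83940887451172, 85.93363952636719), 109.8951416015625)
lid_mark 0.64 [279.0, 120.6, 84.8, 88.3] ((320.5569152832031, 166.3158416748047), (84.62179565429688, 84.90028381347656), 79.09329223632812)
lid_mark 0.58 [401.2, 63.2, 63.2, 58.6] ((431.7481689453125, 93.96501159667969), (56.04214859008789, 59.31093978881836), 110.21186828613281)
```

View pics/w3c.png

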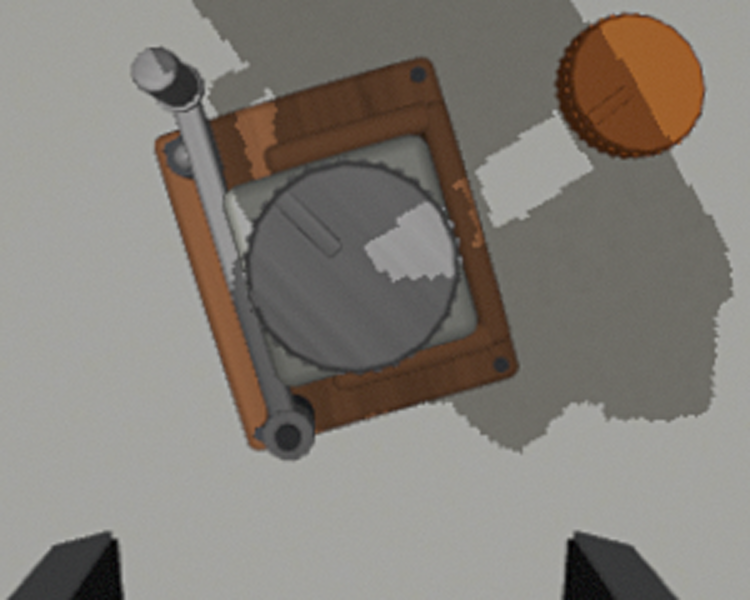

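The bar lies shut along the holder's front. The lid centre is at pixel (321,166), and its mark points to the upper left.

```bash
python3 - <<'E'
from h import *
s,c=wcam()
P=lambda u,v,z:watz(c,180+u/2.5,60+v/2.5,z)[:2]
L=watz(c,320.9,166.3,125)[:2];print('lid',L)
m0,m1=P(335,250,127),P(280,199,127);an=lambda d:np.degrees(np.arctan2(d[1],d[0]))%360
e=P(516,372,16)-P(435,62,16);f=P(258,447,16)-P(157,145,16)
print('mark',an(m1-m0),an(m1-L),'holder -y',an(e),an(f))
hx=(an(e)+an(f))/2+90; front=hx+180
print('front',front%360,'turn ccw',(front-an(m1-L))%360,(front-an(m1-m0))%360)
Rm=R.from_euler('xyz',s['eef_rot']).as_matrix();print('tool',Rm.T@np.array([*(L-s['eef_pos'][:2]),111-s['eef_pos'][2]]))
E
```

```text
lid [503.12066978 134.89682526]
mark 196.6514390688134 196.69654635285767 holder -y 345.43916400134475 347.4766284989833
front 256.457896250164 turn ccw 59.76134989730633 59.80645718135065
tool [59.53342407  2.96737776 75.82473856]
```

The lid needs about 60–63° of CCW turn. Moving over it and lowering with the jaws open.

Request:
send_rows([
  [[1,25,1,0,0],[1,50,3,0,0],[1,59.5,3,10,0],[1,59.5,3,40,0],[1,59.5,3,65,0],[1,59.5,3,75.5,0],[0.7,59.5,3,75.5,0],[0.55,59.5,3,75.5,0],[0.55,59.5,3,75.5,0],[0.55,59.5,3,75.5,0]],
], newtons=15)

```text
clock: 10.85
eef_pos: [504.3, 134.8, 111.9]
eef_rot: [3.141, 0.001, 2.617]
wrist_force: [-0.1, 0.4, -0.2]
finger_gap: 65.5
```

Request:
send_rows([
  [[0.4,0,0,0,0],[0.4,0,0,0,0],[0.4,0,0,0,0],[0.4,0,0,0,0],[0.4,0,0,0,0]],
], newtons=50)

```text
clock: 11.35
eef_pos: [503.9, 134.5, 111.3]
eef_rot: [-3.142, 0.0, 2.617]
wrist_force: [-2.2, -2.8, 5.8]
finger_gap: 55.2
```

Request:
send_rows([
  [[0.4,0,0,0,-4],[0.4,0,0,-0.2,-8],[0.4,0,0,-0.4,-12],[0.4,0,0,-0.5,-16],[0.4,0,0,-0.6,-20],[0.4,0,0,-0.8,-25],[0.4,0,0,-0.9,-30]],
])

```text
clock: 12.05
eef_pos: [503.9, 135.0, 112.0]
eef_rot: [3.141, 0.0, -3.139]
wrist_force: [-1.2, 1.2, 3.5]
finger_gap: 55.3
```

```bash
python3 - <<'E'
from h import *
s=manip.read_state();print(s['eef_pos'],s['eef_rot'],s['wrist_force'],s['moment'],s['finger_gap'],s['joints'][5])
E
```

```text
[503.85892043 135.02481662 112.02478517] [ 3.14076766e+00  1.94553047e-04 -3.13922686e+00] [-1.22059529  1.20517113  3.47592303] [ 0.32790536  0.32454536 -0.27440874] 55.273325167632876 -1.3823547219286152
```

Request:
send_rows([
  [[0.4,0,0,-0.1,-4],[0.4,0,0,-0.3,-9],[0.4,0,0,-0.4,-14],[0.4,0,0,-0.6,-19],[0.4,0,0,-0.8,-24],[0.4,0,0,-0.9,-29],[0.4,0,0,-1,-33],[0.4,0,0,-1,-33]],
])

```text
clock: 12.85
eef_pos: [504.7, 135.3, 114.1]
eef_rot: [-3.141, 0.003, -2.564]
wrist_force: [-0.3, 2.7, 10.7]
finger_gap: 55.3
```

```bash
python3 - <<'E'
from h import *
s,c=wcam('w4.png');print(s['eef_pos'],s['eef_rot'],s['wrist_force'],s['moment'],s['finger_gap'],s['joints'][5])
im=cv2.resize(c['img'][180:420,180:480],None,fx=2.5,fy=2.5,interpolation=cv2.INTER_CUBIC);cv2.imwrite('pics/w4c.png',im[:,:,::-1])
E
```

```text
[504.6899604  135.27596177 114.07992255] [-3.14121256e+00  3.03441779e-03 -2.56384680e+00] [-0.32267947  2.71846624 10.68584269] [0.59724623 0.17681638 0.09808819] 55.2893898273354 -1.957579232147174
```

View pics/w4c.png

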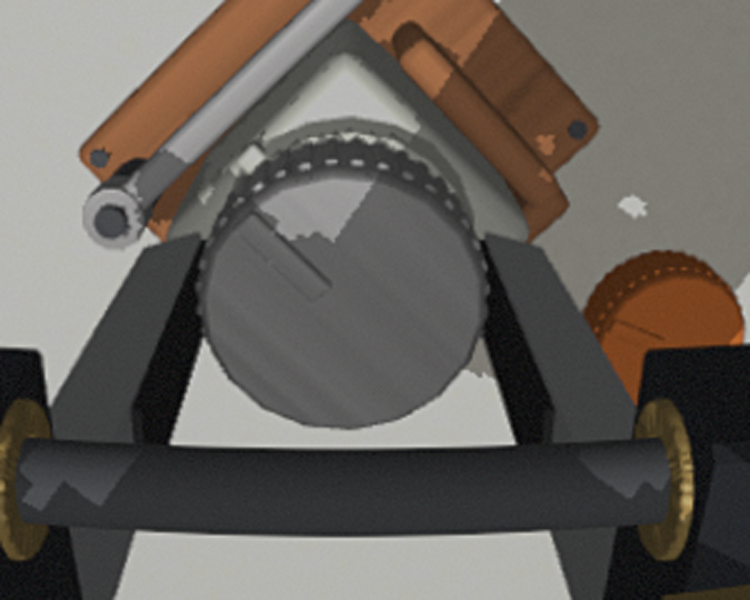

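The jar mark at crop (248,158) and the lid mark pointing to the upper left are roughly aligned, and the liner is pushing the lid up (+10.7 N). I'll test with a small lift.

Request:
send_rows([
  [[0.4,0,0,-1,0],[0.4,0,0,-2,0],[0.4,0,0,-3,0],[0.4,0,0,-3,0]],
])

```text
clock: 13.3
eef_pos: [503.6, 134.8, 115.6]
eef_rot: [3.141, -0.001, -2.566]
wrist_force: [-0.4, 3.2, -1.6]
finger_gap: 55.3
```

Request:
send_rows([
  [[0.4,0,0,-1,0],[0.4,0,0,-2.5,0],[0.4,0,0,-4,0],[0.4,0,0,-4,0]],
])

```text
clock: 13.7
eef_pos: [504.0, 134.6, 120.2]
eef_rot: [-3.141, 0.0, -2.566]
wrist_force: [-0.4, -0.3, -0.2]
finger_gap: 55.5
```

```bash
python3 - <<'E'
from h import *
s=manip.read_state();print(s['eef_pos'],s['eef_rot'],s['wrist_force'],s['moment'],s['finger_gap'])
E
```

```text
[504.02802429 134.5781102  120.20592585] [-3.14115113e+00  4.34575031e-04 -2.56635696e+00] [-0.36939873 -0.30415784 -0.1563611 ] [ 0.14587105  0.02937884 -0.02420508] 55.45268068604234
```

Free, with no load beyond the lid's own weight. Raising the lid to about 22 mm above the rim.

Request:
send_rows([
  [[0.4,0,0,-4,0],[0.4,0,0,-10,0],[0.4,0,0,-17,0],[0.4,0,0,-22,0],[0.4,0,0,-25,0],[0.4,0,0,-25,0],[0.4,0,0,-25,0]],
])

```text
clock: 14.4
eef_pos: [503.7, 134.7, 144.8]
eef_rot: [3.142, -0.0, -2.566]
wrist_force: [0.6, -0.1, -0.8]
finger_gap: 55.0
```

```bash
python3 - <<'E'
from h import *
s,w=wcam();c=shot('scene');t=shot('top');print(s['clock'],s['eef_pos'],s['eef_rot'],s['wrist_force'],s['finger_gap'])
a=cv2.resize(c['img'][185:285,245:325],None,fx=4,fy=4,interpolation=cv2.INTER_CUBIC)
b=cv2.resize(w['img'],(480,360))[:,:]
b=np.vstack([b,np.zeros((40,480,3),np.uint8)])
cv2.imwrite('pics/end.png',np.hstack([a,b])[:,:,::-1])
E
```

```text
14.4 [503.7499214  134.66287832 144.75537557] [ 3.14156975e+00 -1.41923010e-04 -2.56628102e+00] [ 0.61091693 -0.11980513 -0.80386822] 54.985990875153696
```

View pics/end.png

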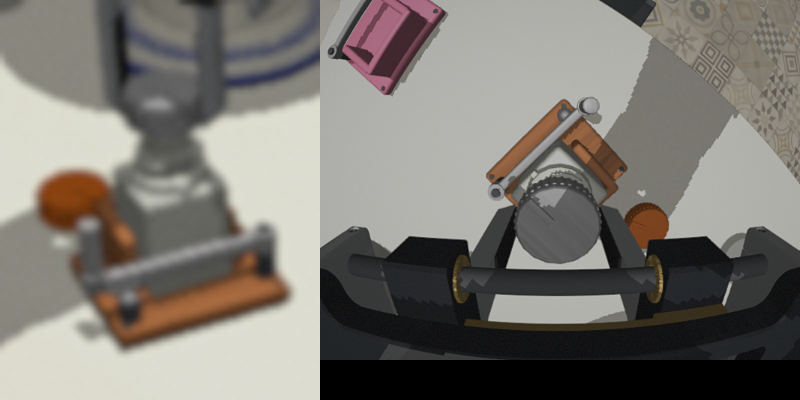

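The lid is held level above the jar mouth, at about (160,105) in the scene crop. The jar stands in the holder and the bar is shut across its front.

```bash
python3 -c "
from cell import manip
print(manip.sign_off())"
```

```text
the job is handed in; nothing more can be done
None
```

I shut the keeper bar, unscrewed the steel lid and handed the job in at 14.4 s, with the lid still held level above the jar mouth.

- **Keeper bar:** I gripped the pin and swung it until it hit the stop. Resistance rose to about 34 N with almost no further movement. The pictures afterwards show the bar lying shut across the jar's front. The pin stopped about 1.5 mm past my predicted shut position, which is within the camera error.
- **Lid:** I turned it about 63° counter-clockwise. My two picture estimates of the turn needed were 66° and 60°. It lifted off with no load beyond its own weight.
- **Final pose:** By my calculation the lid's lower edge is about 22 mm above the rim. The tool is level, with a 55 mm grip at 50 N.
- **Surroundings:** The last picture shows the jar standing in the holder with the bar shut, and nothing in view looks disturbed. I did not check the garlic, nectarine and tumbler separately at the end, but no path went near them.

No check failed.

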